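# Peel the jammed top tray off the pile and hold it out

## Robot

A 6-joint arm with a two-finger parallel gripper is mounted at the origin on the work surface. World frame = base frame: x ahead of the robot, y to its left, z up, the work surface at z = 0. Lengths are in m, angles in rad, forces in N, time in s.
With the tool pointing down it reaches from about 0.3 to 0.825 m from the base axis. Payload 5.4 kg.
Tool frame: the origin (TCP) lies between the finger pads; the fingertips stand 8 mm ahead of it and the grasp point (between the pads) lies 11 mm behind it; z points along the fingers, y is the line along which they close (so a half turn about z gives the same grasp; the last joint's range is limited). The gripper opens to 92 mm and grips with 3 to 60 N. Pads are 20 mm wide; open, the fingers measure 128 mm over their backs; the gripper's body (75 mm by 189 mm) begins 69 mm behind the grasp point.
Start: joints at [1.035, 0.158, 1.597, -0, 1.386, -0.21], TCP at [0.184, 0.545, 0.223] pointing down, gripper open.
Joint ranges: [-2.91, 2.91], [-0.94, 2.29], [0.18, 2.7], [-1.29, 4.43], [0.17, 2.64], [-3, 3]. Speed limits (rad/s): [2.57, 2.57, 3.14, 3.14, 3.14, 3.14].

## Interface

Orientations are given as [roll, pitch, yaw] about the fixed x, y, z axes, in that order (R = Rz(yaw) Ry(pitch) Rx(roll)).
In Python, from workcell import ctrl gives the robot as it stands.
- The arm moves only by the tool apply_moves, never from a script. Its argument "deltas" is a list of rows, each a list of 4 numbers: the shift along the tool's x, y, z in m, then the turn about the tool's z in degrees. A call has 1 to 8 rows; each row shifts and turns the commanded pose from where the row before left it, along the tool's axes as they then stand; what a row does not reach is not made up. A row lasts 1/10 s, in which the tool goes at most 50 mm and 8.59 degrees, less where a joint would pass 70% of its speed; a pose out of reach is approached as far as the arm can. A call with a gripper value outside its range is refused whole. "jaw" is the closure, from -1 (fully open) to 1 (shut), set as the call begins (left out, the last holds). The fingers move at their own pace and stop on an object; the grip force is fixed at half the most. Time passes only in rows, so rows that do not move let the fingers close. It gives the time, the measured TCP pose, the force, the opening and the grip force at its end, in the units of the state.
- ctrl.get_state(): the state, without advancing time (a new reading comes with each control period).
- ctrl.get_image(name): name is "side" or "top" or "wrist"; returns a dict with "frame" (400x640x3 uint8, red, green, blue), "range_z" (400x640 float32, m along the optical axis (not along the pixel's ray), 0 where there is no reading), "camera_matrix" (3x3 intrinsics, pixels), "R" (3x3) and "t" (3): a world point X has camera coordinates R X + t. Camera axes: x right, y down, z forward; pixel columns grow to the right and rows downward; lengths in m; the calibration is good to about 2 mm. The wrist camera is an equidistant fisheye: a pixel r from the principal point sees the ray r / f radians off the axis. A picture is of the moment at which its call begins.
- ctrl.sign_off(): hands the job in; it is judged then, once.
Trained networks look in a picture, given as the dict that the camera call returned (one of the last four; its "shot" number tells which), for a name from the list of things; names that differ only in an ending like _2 or _b are one class to them, and where a whole thing is asked for, a point or a joint stands for the part that bears it (a point fixed in the world has none). Each returns a list of dicts, best first, with "score" (0 to 1); they miss things now and then, are a little off and sometimes report something else, mostly with a low value. They report only what shows in the picture. A call takes as long as a camera call. They do not tell look-alikes from the thing itself.
- ctrl.recognise(picture, target): "uv" ([column, row] in pixels, amid what is visible of it).
- ctrl.spot_point(picture, target): "uv" ([column, row] in pixels: a listed point, or the origin of a listed thing).
The state is a dict: "clock": time; "qpos": joint angles; "joint_vel": joint speeds; "tau": joint torques, N m; "ee_pos": TCP position; "orientation": TCP orientation; "force": force on the tool from outside, world axes, zero at the start; "wrist_torque": the same for the moment, N m; "width": finger opening in m; "grasp_force": force on a finger pad.
Only numpy, scipy, OpenCV 4.12 (cv2) and the standard library are available. Lean on these libraries where they do the work, as an engineer would, in place of code of your own. Each camera call takes 0.05 s, during which the arm holds its last target. There are 200 camera calls.

## Task

Two fired test tiles lie in the top tray of the nested pile: stack them squarely, edges flush, on the tiles standing on the bench. The trays jam in each other, so then pinch the empty top tray by its rim at one corner and peel that corner up first while the opposite corner still sits in its nest, leaving the rest of the pile where it stands and the other things on the bench undisturbed. Finish with the tray still in the gripper, held still, level and centred over the empty ware board, a good hand's breadth above it: do not set it down or let go.

Things in the scene. Friction and masses are not known exactly. Their poses are not given: they have to be found in the camera images.
- tray: Top tray, grey plastic, 230 (x) by 170 (y) by 32 (z) mm, 0.16 kg, on the pile with its origin 64 mm above the pile's, axes the same. Origin: centre of its underside. Upright rim 10 mm thick, z = 14 to 32 mm, outer face plumb; inside it a shoulder at z = 16.5 runs 8 mm inwards, then the wall drops to the floor (top at z = 3, 194 by 134 mm inside). Each corner is cut off straight at 45 degrees, 30 mm from each side.
- pile: The rest of the pile: three more such trays wedged hard together on a flat steel stand, one loose piece of 1.6 kg, 230 by 170 mm, its rim 78 mm tall and flush with the top tray's. Origin at the centre of its underside, on the bench; x along its length.
- corner0 (a point): Middle of the top tray's rim (of its 10 mm thickness, at its top) at the cut corner towards +x +y: tray frame (96.5, 66.5, 32) mm. The cut corner's rim is straight for 34 mm inside, 42 mm outside; its outward normal points at 45 degrees in the tray's frame.
- corner1 (a point): The same at the corner towards -x +y: tray frame (-96.5, 66.5, 32) mm, normal at 135 degrees. How the trays jam: under each corner of the top tray a bead has snapped below a springy rib of the tray beneath. A corner moves freely for 2 to 3 mm, then holds with about 5 N, and is free once it has risen about 7 mm.
- corner2 (a point): The same at the corner towards -x -y, opposite corner0: tray frame (-96.5, -66.5, 32) mm, normal at 225 degrees. Pulled up level, all four hold at once (some 20 N) and the pile can be jerked up with it. Tipped up about the opposite corner's outer lower rim edge (z = 14 mm), they let go one after the other.
- corner3 (a point): The same at the corner towards +x -y, opposite corner1: tray frame (96.5, -66.5, 32) mm, normal at 315 degrees. Tipped by 0.25 rad about the opposite corner, then drawn some 10 mm towards the raised corner, the tray is quite free.
- tile_a: A fired clay test tile lying flat across the top tray, in its -x half, 90 (x) by 40 (y) by 12 (z) mm, about 0.08 kg. Origin at the centre of its underside. About 30 mm free to the tray's end wall and 50 mm to the other tile.
- tile_b: The other, equal tile in the top tray, in the half towards the tray's +x end.
- stack_low: Bottom tile of the stack of three equal tiles (90 by 40 by 12 mm) standing on the bench. Origin at the centre of its underside.
- stack_mid: Middle tile of that stack.
- stack_top: Top tile of that stack; its upper face is 36 mm above the bench. Origin at the centre of its underside, x along its length: the two tiles from the tray go on top of it, in either order, edges flush.
- board: Empty ware board, light wood, 300 (x) by 200 (y) mm on two battens, top face 28 mm above the bench, fixed. Origin on the bench under its centre.
- pot_low: Bystander: small round terracotta pot, 84 mm across, 75 mm tall, loose. Origin at the centre of its underside.
- pot_tall: Bystander: round terracotta pot, 90 mm across, 95 mm tall, loose. Origin at the centre of its underside.
- bowl: Bystander: white bowl, 110 mm across, 50 mm tall, loose. Origin at the centre of its underside.
- brush: Bystander: brush 190 mm long, 20 mm high, lying on the bench. Origin under its middle, x along its length.
- rib_tool: Bystander: flat wooden shaping rib, 135 by 50 by 7 mm, lying on the bench. Origin under its middle, x along its length.
Not all that is in view belongs to the job. Leave any purple or red look-alike of the tile_b alone.

How it is judged:
On the way, in this order (a step that is already met when the one before it is completed fails the run):
1. both tiles stacked squarely on the bench stack and let go, the tray still down in its nest (horizontal distance between each of tile_a, tile_b and stack_top below 0.008 m and angle between the x axis of each of tile_a, tile_b and the x axis of stack_top, either way round below 0.12 rad and angle between each of tile_a, tile_b, stack_top's own z axis and vertical below 0.08 rad and z of tile_a in the frame of stack_top between 0.009 and 0.028 m and linear speed of each of tile_a, tile_b below 0.03 m/s and contact force between each of tile_a, tile_b and the fingers below 0.05 N and z of tile_b in the frame of stack_top between 0.009 and 0.028 m and distance of stack_top from where it was at the start of the episode below 0.03 m and z of each of corner0, corner1, corner2, corner3 in the frame of pile below 0.101 m), for 0.2 s.
2. one corner of the top tray is held up by more than 12 mm while the opposite corner is still seated (under 5 mm) (((z of corner0 in the frame of pile above 0.108 m and z of corner2 in the frame of pile below 0.101 m) or (z of corner1 in the frame of pile above 0.108 m and z of corner3 in the frame of pile below 0.101 m) or (z of corner2 in the frame of pile above 0.108 m and z of corner0 in the frame of pile below 0.101 m) or (z of corner3 in the frame of pile above 0.108 m and z of corner1 in the frame of pile below 0.101 m)) and contact force between tray and the fingers above 0.5 N), for 0.05 s.
At the end, for the whole second after the job is handed in: Both tiles flat on the bench stack, within 8 mm and 0.12 rad of its top tile, let go; stack and rest of the pile within 30 mm of their starts; top tray held by the fingers, still, level within 0.2 rad, centre within 50 mm of the board centre in plan, 100 to 400 mm above the bench, touching neither (horizontal distance between each of tile_a, tile_b and stack_top below 0.008 m and angle between the x axis of each of tile_a, tile_b and the x axis of stack_top, either way round below 0.12 rad and angle between each of tile_a, tile_b, stack_top's own z axis and vertical below 0.08 rad and z of tile_a in the frame of stack_top between 0.009 and 0.028 m and linear speed of each of tile_a, tile_b, tray below 0.03 m/s and contact force between each of tile_a, tile_b and the fingers below 0.05 N and z of tile_b in the frame of stack_top between 0.009 and 0.028 m and distance of each of stack_top, pile from where it was at the start of the episode below 0.03 m and angle between pile's own z axis and vertical below 0.06 rad and contact force between tray and the fingers above 1 N and contact force between tray and pile below 0.05 N and contact force between tray and board below 0.05 N and height (world z) of tray between 0.1 and 0.4 m and angle between tray's own z axis and vertical below 0.2 rad and horizontal distance between tray and board below 0.05 m); the arm keeps its last pose, push and grip.
It fails at once if the rest of the pile is lifted, tipped or shoved more than 40 mm (height (world z) of pile above 0.02 m or angle between pile's own z axis and vertical above 0.12 rad or distance of pile from where it was at the start of the episode above 0.04 m).
It fails at once if a bystander is knocked more than 30 mm or tipped over (distance of any of pot_low, pot_tall, bowl, brush, rib_tool from where it was at the start of the episode above 0.03 m or angle between any of pot_low, pot_tall, bowl's own z axis and vertical above 0.5 rad).
It also fails if it takes over 72 s, if anything falls off the work surface, if the arm or the gripper's body presses on something with over 40 N, if the wrist force passes 120 N, or if a joint passes its speed limit or range.

## Working session

There is one attempt and no reset: what is moved stays moved. The work goes in short steps, Python scripts to look and compute and a tool call to move; the robot and the scene stay as the last step left them, time stands still between calls to the robot, and variables do not carry over. Pictures are saved under pics/ and viewed, at most 10 in all, crops included, and the job is handed in when it is done.

Besides the shell and the picture viewer there is one more tool, called after "Request:" by a JSON object that holds its "op" and its "data". apply_moves: Moves the arm, as the interface text tells. Its arguments: {"type":"object","properties":{"deltas":{"type":"array"},"jaw":{"type":"number"}},"required":["deltas"]}

```bash
mkdir -p pics; ls; cat > h.py <<'E'
import numpy as np, cv2
from workcell import ctrl
from scipy.spatial.transform import Rotation as Ro
def pts(p):
    z=p["range_z"];K=np.array(p["camera_matrix"]);v,u=np.mgrid[:z.shape[0],:z.shape[1]]
    c=np.stack([(u-K[0,2])/K[0,0]*z,(v-K[1,2])/K[1,1]*z,z],-1)
    X=(c-np.array(p["t"]))@np.array(p["R"]);X[z<=0]=np.nan
    return X
def save(p,n,box=None,s=1):
    f=p["frame"][:,:,::-1]
    if box: f=f[box[1]:box[3],box[0]:box[2]]
    cv2.imwrite("pics/"+n,cv2.resize(f,None,fx=s,fy=s,interpolation=cv2.INTER_CUBIC))
E
python3 - <<'E'
from h import *
np.set_printoptions(precision=4,suppress=True)
s=ctrl.get_state();print(s)
ims=[]
for n in("top","side"):
    p=ctrl.get_image(n);ims.append(p["frame"]);X=pts(p);np.save(n+"X.npy",X);np.save(n+"F.npy",p["frame"])
    save(p,n+".png",None,1.25)
    print(n,np.round(-np.array(p["R"]).T@p["t"],3))
    for t in["tray","pile","corner0","corner1","corner2","corner3","tile_a","tile_b","stack_top","board","pot_low","pot_tall","bowl","brush","rib_tool"]:
        for r in ctrl.spot_point(p,t)[:4]:
            u,v=np.round(r["uv"]).astype(int)
            print(t,round(r["score"],2),(u,v),X[v,u] if 0<=u<640 and 0<=v<400 else None)
E
```

```text
pics
{'clock': 0.0, 'qpos': array([ 1.0349,  0.159 ,  1.5982, -0.    ,  1.3862, -0.2101]), 'joint_vel': array([ 0.0017, -0.0005,  0.0004, -0.001 ,  0.0006,  0.001 ]), 'tau': array([ -0.0001, -38.5587, -32.2102,   0.07  ,   0.0383,  -0.0002]), 'ee_pos': array([0.1837, 0.5442, 0.2216]), 'orientation': array([-3.1398, -0.0004,  2.8158]), 'force': array([-0.5837, -0.3842,  0.3493]), 'wrist_torque': array([0.0047, 0.0303, 0.0524]), 'grasp_force': 0.0, 'width': 0.09213395926671634}
top [0.367 0.001 1.718]
tray 0.73 (np.int64(251), np.int64(200)) [0.5838 0.2699 0.0629]
corner0 0.92 (np.int64(267), np.int64(223)) [0.4933 0.2042 0.0988]
corner0 0.8 (np.int64(265), np.int64(170)) [ 0.7115  0.226  -0.0008]
corner0 0.62 (np.int64(232), np.int64(224)) [0.4912 0.3343 0.0924]
corner1 0.92 (np.int64(267), np.int64(223)) [0.4933 0.2042 0.0988]
corner1 0.8 (np.int64(265), np.int64(170)) [ 0.7115  0.226  -0.0008]
corner1 0.62 (np.int64(232), np.int64(224)) [0.4912 0.3343 0.0924]
corner2 0.92 (np.int64(267), np.int64(223)) [0.4933 0.2042 0.0988]
corner2 0.8 (np.int64(265), np.int64(170)) [ 0.7115  0.226
[... 2896 characters left out ...]
.6394 0.4913 0.0099]
tile_b 0.59 (np.int64(300), np.int64(267)) [0.6245 0.3045 0.0822]
stack_top 0.67 (np.int64(359), np.int64(209)) [ 0.4742 -0.0243  0.0345]
board 0.94 (np.int64(329), np.int64(181)) [ 0.5904 -0.1837  0.0245]
pot_low 0.92 (np.int64(289), np.int64(221)) [0.6964 0.0638 0.0378]
pot_tall 0.89 (np.int64(335), np.int64(367)) [0.4997 0.6013 0.0691]
pot_tall 0.35 (np.int64(263), np.int64(234)) [0.777  0.1002 0.0064]
pot_tall 0.25 (np.int64(328), np.int64(182)) [ 0.5922 -0.1649  0.0338]
bowl 0.64 (np.int64(264), np.int64(233)) [0.7729 0.1018 0.0126]
brush 0.41 (np.int64(361), np.int64(211)) [ 0.4671 -0.0149  0.0343]
rib_tool 0.68 (np.int64(318), np.int64(220)) [0.607  0.0213 0.0134]
```

View pics/top.png

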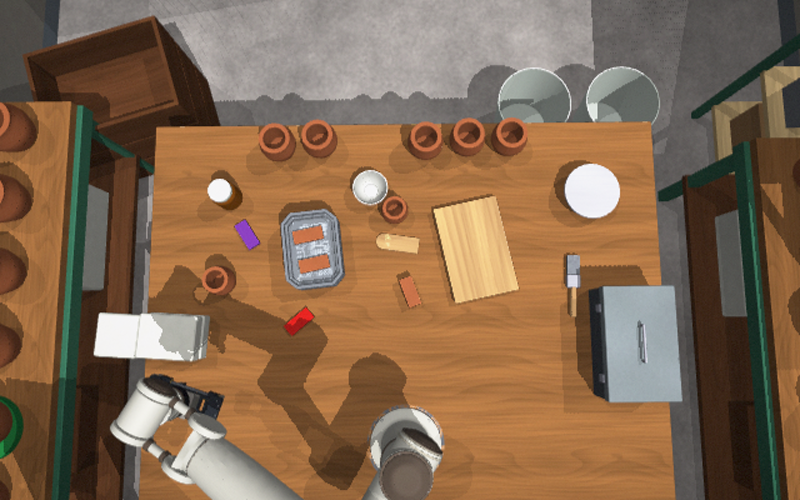

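View pics/side.png

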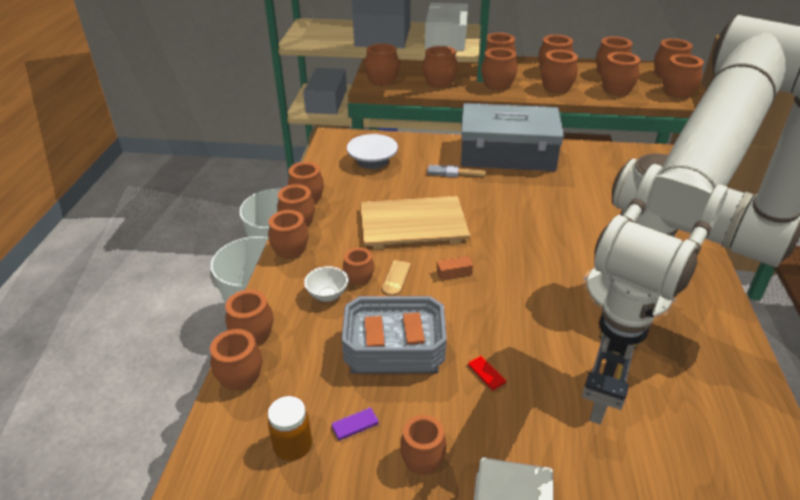

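Candidates in the top picture (native pixels): the tray tiles are at (247,187) and (250,211). The look-alikes are purple at (197,188) and red at (239,256), and the bench stack is at (328,233). I choose the two terracotta tiles inside the grey tray. The brush is at (458,225) and the board at (380,199). Next I measure poses and check with a close crop.

```bash
cat >> h.py <<'E'
def rect(P):
    (c,wh,a)=cv2.minAreaRect(P[:,:2].astype(np.float32)*1000)
    if wh[0]<wh[1]: wh=wh[::-1];a+=90
    return np.round(np.array(c)/1000,4),np.round(wh,1),round((a+90)%180-90,1)
E
python3 - <<'E'
from h import *
for n in("top","side"):
    X=np.load(n+"X.npy");F=np.load(n+"F.npy");hsv=cv2.cvtColor(F,cv2.COLOR_RGB2HSV)
    H,S,V=[hsv[...,i].astype(int) for i in range(3)]
    def m(x0,x1,y0,y1,z0,z1,c): return c&(X[...,0]>x0)&(X[...,0]<x1)&(X[...,1]>y0)&(X[...,1]<y1)&(X[...,2]>z0)&(X[...,2]<z1)
    ora=((H<12)|(H>172))&(S>110)
    M=m(.45,.72,.17,.38,.06,.1,ora).astype(np.uint8)
    k,l,st,_=cv2.connectedComponentsWithStats(M)
    for i in range(1,k):
        if st[i,4]>30: print(n,"tile",st[i,4],rect(X[l==i]),np.median(X[l==i],0))
    M=m(.38,.54,-.1,.06,.022,.06,ora);print(n,"stack",M.sum(),rect(X[M]),np.median(X[M],0))
    M=m(.42,.76,.12,.44,.085,.12,S<90);print(n,"rim",M.sum(),rect(X[M]))
    M=m(.4,.76,-.4,-.06,.012,.05,S>30);print(n,"board",M.sum(),rect(X[M]))
F=np.load("topF.npy")[150:280,180:350,::-1]
cv2.imwrite("pics/c1.png",cv2.resize(F,None,fx=4,fy=4,interpolation=cv2.INTER_CUBIC))
E
```

```text
top tile 246 (array([0.6292, 0.2872]), array([88.8, 39.3]), -77.8) [0.62786788 0.2868887  0.07904605]
top tile 245 (array([0.5422, 0.2683]), array([90.4, 39.2]), -77.4) [0.54063514 0.2671677  0.07922327]
top stack 241 (array([ 0.4588, -0.0193]), array([88.9, 39.3]), 20.0) [ 0.45797572 -0.0200454   0.03649187]
top rim 589 (array([0.5866, 0.2738]), array([230.8, 171.3]), 6.6)
top board 4014 (array([ 0.5661, -0.2481]), array([358.9, 248.3]), 10.4)
side tile 322 (array([0.5421, 0.272 ]), array([91.1, 38.5]), -77.9) [0.54188752 0.27669289 0.08011517]
side tile 319 (array([0.6295, 0.291 ]), array([92. , 38.2]), -77.7) [0.62899155 0.2956264  0.08026165]
side stack 263 (array([ 0.4591, -0.0117]), array([90.4, 43.3]), 22.0) [ 0.45937583 -0.00850682  0.0360394 ]
side rim 1073 (array([0.586 , 0.2761]), array([229.8, 178.9]), 6.3)
side board 2848 (array([ 0.5829, -0.238 ]), array([323.2, 244.3]), 13.0)
```

View pics/c1.png

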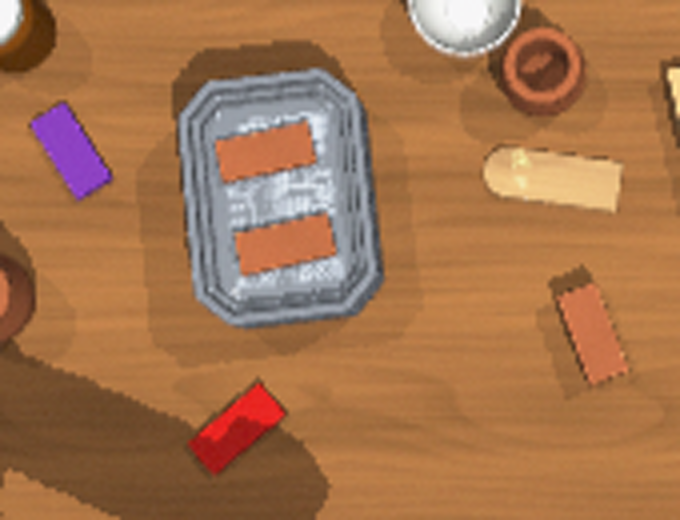

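Request:
{"op": "apply_moves", "data": {"deltas": [[-0.0427,-0.0146,0,0],[-0.0427,-0.0146,0,0],[-0.0427,-0.0146,0,0],[-0.0427,-0.0146,0,0],[-0.0427,-0.0146,0,0],[-0.0427,-0.0146,0,0],[-0.0427,-0.0146,0,0],[-0.0427,-0.0146,0,0]], "jaw": -0.15}}

```text
clock: 2.4
ee_pos: [0.4716, 0.3234, 0.2228]
orientation: [3.141, 0.0, 2.816]
force: [-0.2, 0.6, 0.4]
width: 0.0526
grasp_force: 0.0
```

Request:
{"op": "apply_moves", "data": {"deltas": [[-0.0427,-0.0146,0,0],[-0.0427,-0.0146,0,8.5],[0,0,0,8.5],[0,0,0,8.5],[0,0,0,8.5],[0,0,0,8.5],[0,0,0,8.5],[0,0,0,8]]}}

```text
clock: 3.2
ee_pos: [0.5419, 0.2697, 0.2225]
orientation: [-3.141, -0.0, 1.78]
force: [0.7, 0.4, -0.4]
width: 0.053
grasp_force: 0.0
```

```bash
cat >> h.py <<'E'
def wpts(p):
    z=p["range_z"];K=np.array(p["camera_matrix"]);v,u=np.mgrid[:z.shape[0],:z.shape[1]]
    a=(u-K[0,2])/K[0,0];b=(v-K[1,2])/K[1,1];r=np.hypot(a,b)+1e-9;k=np.tan(np.minimum(r,1.5))/r
    c=np.stack([a*k*z,b*k*z,z],-1);X=(c-np.array(p["t"]))@np.array(p["R"]);X[(z<=0)|(r>1.3)]=np.nan
    return X
def go(x,y,yawdeg=None):
    s=ctrl.get_state();e=s["ee_pos"];R=Ro.from_euler('xyz',s["orientation"]).as_matrix()
    yaw=np.degrees(s["orientation"][2])
    print("pos",np.round(e,4),"rpy",np.round(np.degrees(s["orientation"]),1),"w",round(s["width"],4),"q6",round(s["qpos"][5],2),"t",s["clock"],"F",np.round(s["force"],1))
    print("tool d",np.round(R.T@np.array([x-e[0],y-e[1],0]),4), "turn",None if yawdeg is None else round(yaw-yawdeg,1))
def oramask(F,X,b):
    hsv=cv2.cvtColor(F,cv2.COLOR_RGB2HSV);H,S=hsv[...,0].astype(int),hsv[...,1]
    M=((H<12)|(H>172))&(S>110)
    for i in range(3): M=M&(X[...,i]>b[2*i])&(X[...,i]<b[2*i+1])
    return M
def tiles(X,F,b,n=200):
    k,l,st,_=cv2.connectedComponentsWithStats(oramask(F,X,b).astype(np.uint8))
    for i in range(1,k):
        if st[i,4]>n:
            Q=X[l==i];print("tile",st[i,4],rect(Q),np.round(np.nanmedian(Q[:,2]),4))
E
python3 - <<'E'
from h import *
p=ctrl.get_image("wrist");X=wpts(p);tiles(X,p["frame"],(.4,.75,.15,.4,.072,.1));save(p,"w1.png")
go(.542,.269,102.3)
E
```

```text
tile 3230 (array([0.5393, 0.271 ]), array([88.7, 39. ]), -77.7) 0.0786
tile 2894 (array([0.6263, 0.2901]), array([89.3, 40.4]), -78.6) 0.0786
pos [0.5419 0.2697 0.2226] rpy [180.    0.  101.7] w 0.0524 q6 0.06 t 3.25 F [-1.   1.  -0.1]
tool d [-0.0007 -0.0001  0.    ] turn -0.6
```

View pics/w1.png

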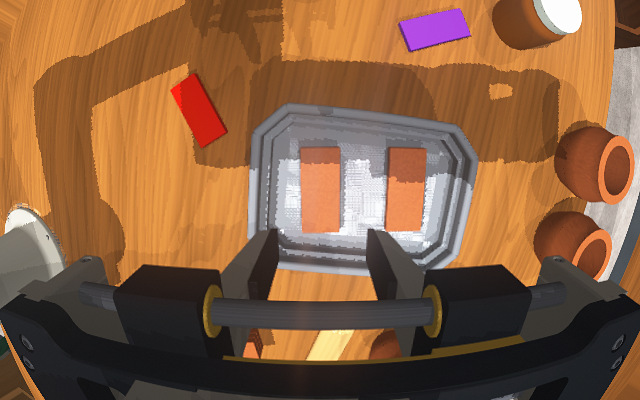

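The wrist picture shows the tray with two clean terracotta tiles at (320,190) and (406,190), with the fingers straddling the first. Red (198,110) and purple (435,30) lie outside the tray.

Request:
{"op": "apply_moves", "data": {"deltas": [[0,-0.0013,0.04,-0.6],[0,0,0.04,0],[0,0,0.035,0],[0,0,0.02,0],[0,0,0.011,0],[0,0,0,0]]}}

```text
clock: 3.85
ee_pos: [0.5407, 0.2695, 0.077]
orientation: [-3.141, 0.0, 1.798]
force: [0.5, -0.5, 0.8]
width: 0.0528
grasp_force: 0.0
```

Request:
{"op": "apply_moves", "data": {"deltas": [[0,0,0,0],[0,0,0,0],[0,0,0,0],[0,0,0,0],[0,0,0,0],[0,0,0,0]], "jaw": 1}}

```text
clock: 4.45
ee_pos: [0.5412, 0.2696, 0.0774]
orientation: [3.14, -0.0, 1.797]
force: [0.0, -0.2, 5.8]
width: 0.0396
grasp_force: 30.0
```

Request:
{"op": "apply_moves", "data": {"deltas": [[0,0,-0.01,0],[0,0,-0.02,0],[0,0,-0.035,0],[0,0,-0.035,0],[0,0,-0.03,0]]}}

```text
clock: 4.95
ee_pos: [0.5403, 0.2694, 0.2084]
orientation: [3.141, 0.0, 1.797]
force: [0.3, 0.3, -0.6]
width: 0.0396
grasp_force: 30.0
```

```bash
python3 -c "
from h import *
go(.4585,-.0185,20.3)"
```

```text
pos [0.5403 0.2694 0.2084] rpy [180.    0.  102.9] w 0.0396 q6 0.04 t 4.95 F [ 0.3  0.3 -0.6]
tool d [-0.2623 -0.1442 -0.    ] turn 82.6
```

Request:
{"op": "apply_moves", "data": {"deltas": [[-0.0375,-0.0206,0,0],[-0.0375,-0.0206,0,0],[-0.0375,-0.0206,0,0],[-0.0375,-0.0206,0,0],[-0.0375,-0.0206,0,0],[-0.0375,-0.0206,0,0],[-0.0373,-0.0206,0,8.3],[0,0,0,8.3]]}}

```text
clock: 5.75
ee_pos: [0.4574, -0.0223, 0.2066]
orientation: [-3.141, 0.002, 1.495]
force: [0.1, 0.8, -0.6]
width: 0.0394
grasp_force: 30.0
```

Request:
{"op": "apply_moves", "data": {"deltas": [[0,0,0,8.3],[0,0,0,8.3],[0,0,0,8.3],[0,0,0,8.3],[0,0,0,8.3],[0,0,0,8.3],[0,0,0.03,8.3],[0,0,0.03,7.9]]}}

```text
clock: 6.55
ee_pos: [0.4592, -0.0186, 0.1467]
orientation: [3.14, -0.002, 0.349]
force: [0.0, 0.5, -2.0]
width: 0.0393
grasp_force: 30.0
```

```bash
python3 - <<'E'
from h import *
p=ctrl.get_image("wrist");X=wpts(p);tiles(X,p["frame"],(.35,.6,-.15,.1,.02,.2),50);save(p,"w2.png")
for b in((.35,.6,-.15,.1,.025,.045),(.35,.6,-.15,.1,.1,.2)):
    print("layer");tiles(X,p["frame"],b,50)
t=ctrl.get_image("top");print("top");tiles(pts(t),t["frame"],(.35,.6,-.15,.1,.02,.2),20)
go(.4585,-.0185,20.3)
E
```

```text
tile 11703 (array([ 0.4641, -0.016 ]), array([80.8, 48.2]), 21.5) 0.1479
layer
tile 706 (array([ 0.4922, -0.0037]), array([39.5, 13.7]), -70.0) 0.0354
layer
tile 10958 (array([ 0.4641, -0.016 ]), array([80.8, 48.2]), 21.5) 0.148
top
tile 38 (array([ 0.424 , -0.0302]), array([37.7, 17.9]), -72.3) 0.1422
pos [ 0.4552 -0.0174  0.1427] rpy [-179.7    0.4   20.3] w 0.0396 q6 0.91 t 6.65 F [-0.5  0.7 -0.6]
tool d [ 0.0027  0.0022 -0.    ] turn 0.0
```

View pics/w2.png

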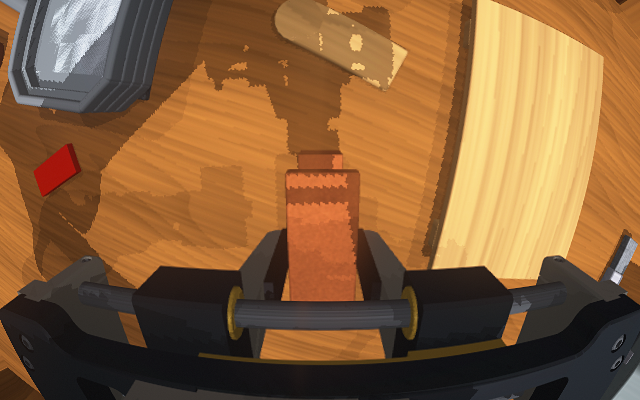

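The held tile's end is at (322,172) and the stack's end shows just beyond it at (320,160), in line. I let the arm settle, then correct.

Request:
{"op": "apply_moves", "data": {"deltas": [[0,0,0.02,0],[0,0,0,0],[0,0,0,0]]}}

```text
clock: 6.95
ee_pos: [0.459, -0.0185, 0.1277]
orientation: [3.141, -0.0, 0.357]
force: [-0.3, 0.6, -0.6]
width: 0.0397
grasp_force: 30.0
```

```bash
cat >> h.py <<'E'
def edges(X,F,b,yaw,ref):
    "extent along tool x and its perpendicular, of orange points in box, relative to ref (mm)"
    Q=X[oramask(F,X,b)]-np.array([*ref,0]);a=np.radians(yaw)
    l=Q[:,:2]@[np.cos(a),np.sin(a)]*1000;w=Q[:,:2]@[-np.sin(a),np.cos(a)]*1000
    print("len",np.round(np.percentile(l,[0.5,99.5]),1),"wid",np.round(np.percentile(w,[0.5,99.5]),1),len(Q))
E
python3 - <<'E'
from h import *
p=ctrl.get_image("wrist");X=wpts(p);F=p["frame"]
s=ctrl.get_state();z=s["ee_pos"][2];r=(.4576,-.018)
edges(X,F,(.35,.6,-.15,.1,z-.003,z+.007),20.3,r)
edges(X,F,(.35,.6,-.15,.1,.033,.040),20.3,r)
go(*r,20.3)
E
```

```text
len [-32.3  46.3] wid [-20.1  20.2] 9303
len [33.4 43.5] wid [-17.3  20.9] 609
pos [ 0.4595 -0.0187  0.1281] rpy [ 1.799e+02 -1.000e-01  2.040e+01] w 0.0394 q6 0.91 t 7.0 F [ 0.5 -0.2  0.3]
tool d [-0.0015 -0.0013 -0.    ] turn 0.1
```

Request:
{"op": "apply_moves", "data": {"deltas": [[-0.002,-0.0015,0.03,0],[0,0,0.03,0],[0,0,0.012,0],[0,0,0.006,0],[0,0,0.003,0],[0,0,0,0],[0,0,0,0]]}}

```text
clock: 7.7
ee_pos: [0.4574, -0.018, 0.0467]
orientation: [3.14, -0.002, 0.355]
force: [-0.5, -0.6, -1.1]
width: 0.0396
grasp_force: 30.0
```

Request:
{"op": "apply_moves", "data": {"deltas": [[0,0,0.001,0],[0,0,0,0]]}}

```text
clock: 7.9
ee_pos: [0.4574, -0.018, 0.0463]
orientation: [3.14, -0.001, 0.355]
force: [-2.5, 1.1, 9.2]
width: 0.0396
grasp_force: 30.0
```

Request:
{"op": "apply_moves", "data": {"deltas": [[0,0,0,0],[0,0,0,0],[0,0,0,0],[0,0,-0.01,0],[0,0,-0.03,0],[0,0,-0.04,0],[0,0,-0.04,0],[0,0,-0.04,0]], "jaw": -0.15}}

```text
clock: 8.7
ee_pos: [0.4561, -0.0176, 0.2068]
orientation: [3.141, -0.0, 0.355]
force: [-0.0, 0.2, -0.3]
width: 0.0529
grasp_force: 0.0
```

```bash
python3 - <<'E'
from h import *
p=ctrl.get_image("wrist");X=wpts(p);F=p["frame"];r=(.4576,-.018)
edges(X,F,(.35,.6,-.15,.1,.043,.055),20.3,r)
edges(X,F,(.35,.6,-.15,.1,.02,.038),20.3,r)
t=ctrl.get_image("top");tiles(pts(t),t["frame"],(.35,.6,-.15,.1,.02,.2),20)
go(.6275,.2885,102.0)
E
```

```text
len [-44.1  44.6] wid [-18.3  20.9] 3022
len [43.5 44.9] wid [-15.8  16.7] 30
tile 51 (array([ 0.4249, -0.0297]), array([40.9, 23.2]), -85.5) 0.0463
pos [ 0.46   -0.0188  0.2116] rpy [179.6  -0.6  20.3] w 0.053 q6 0.91 t 8.8 F [0.8 0.1 0.3]
tool d [ 0.2639 -0.2299  0.0009] turn -81.7
```

Request:
{"op": "apply_moves", "data": {"deltas": [[0.033,-0.0287,0,0],[0.033,-0.0287,0,0],[0.033,-0.0287,0,0],[0.033,-0.0287,0,0],[0.033,-0.0287,0,0],[0.033,-0.0287,0,0],[0.033,-0.0287,0,0],[0.033,-0.0287,0,-8.2]]}}

```text
clock: 9.6
ee_pos: [0.6243, 0.2909, 0.2039]
orientation: [-3.141, 0.001, 0.501]
force: [-0.3, -1.4, 0.6]
width: 0.0529
grasp_force: 0.0
```

Request:
{"op": "apply_moves", "data": {"deltas": [[0,0,0,-8.2],[0,0,0,-8.2],[0,0,0,-8.2],[0,0,0,-8.2],[0,0,0,-8.2],[0,0,0,-8.2],[0,0,0,-8.2],[0,0,0,-8.2]]}}

```text
clock: 10.4
ee_pos: [0.6237, 0.2892, 0.2039]
orientation: [-3.14, 0.0, 1.649]
force: [0.4, 1.3, 0.2]
width: 0.0526
grasp_force: 0.0
```

Request:
{"op": "apply_moves", "data": {"deltas": [[0,0,0,-8.2],[0,0,0,0],[0,0,0,0]]}}

```text
clock: 10.7
ee_pos: [0.6239, 0.2892, 0.2042]
orientation: [-3.141, 0.0, 1.783]
force: [-0.4, 0.3, -0.6]
width: 0.0533
grasp_force: 0.0
```

```bash
python3 - <<'E'
from h import *
p=ctrl.get_image("wrist");X=wpts(p);F=p["frame"]
tiles(X,F,(.4,.75,.15,.4,.072,.1))
go(.6275,.2885,102.0)
hsv=cv2.cvtColor(F,cv2.COLOR_RGB2HSV)
M=(X[...,2]>.091)&(X[...,2]<.101)&(X[...,0]>.42)&(X[...,0]<.76)&(X[...,1]>.12)&(X[...,1]<.44)&(hsv[...,1]<90)&(hsv[...,2]>60)
print(M.sum(),rect(X[M]))
E
```

```text
tile 3533 (array([0.6269, 0.2903]), array([89. , 38.7]), -78.2) 0.0786
pos [0.624  0.2892 0.2043] rpy [-180.     0.   102.2] w 0.0529 q6 0.05 t 10.75 F [ 0.3 -0.2 -0.4]
tool d [-0.0014  0.0033 -0.    ] turn 0.2
5786 (array([0.5831, 0.2765]), array([229.7, 169.3]), 6.2)
```

Request:
{"op": "apply_moves", "data": {"deltas": [[-0.001,0.0038,0.04,0],[0,0,0.04,0],[0,0,0.025,0],[0,0,0.014,0],[0,0,0.008,0],[0,0,0,0]]}}

```text
clock: 11.35
ee_pos: [0.628, 0.2891, 0.0774]
orientation: [-3.141, 0.0, 1.785]
force: [-0.3, 0.6, -0.2]
width: 0.0529
grasp_force: 0.0
```

Request:
{"op": "apply_moves", "data": {"deltas": [[0,0,0,0],[0,0,0,0],[0,0,0,0],[0,0,0,0],[0,0,0,0]], "jaw": 1}}

```text
clock: 11.85
ee_pos: [0.6292, 0.2895, 0.0796]
orientation: [3.138, -0.0, 1.786]
force: [-0.6, 0.1, 6.0]
width: 0.0392
grasp_force: 30.0
```

Request:
{"op": "apply_moves", "data": {"deltas": [[0,0,-0.01,0],[0,0,-0.02,0],[0,0,-0.035,0],[0,0,-0.035,0],[0,0,-0.03,0],[0,0,0,0]]}}

```text
clock: 12.45
ee_pos: [0.6307, 0.2899, 0.2141]
orientation: [3.131, -0.0, 1.786]
force: [-0.2, 0.5, -0.2]
width: 0.0397
grasp_force: 30.0
```

```bash
python3 -c "
from h import *
go(.4574,-.018,20.3)"
```

```text
pos [0.6307 0.2899 0.2141] rpy [179.4  -0.  102.3] w 0.0397 q6 0.04 t 12.45 F [-0.2  0.5 -0.2]
tool d [-0.2638 -0.2351 -0.0025] turn 82.0
```

Request:
{"op": "apply_moves", "data": {"deltas": [[-0.033,-0.0294,0,0],[-0.033,-0.0294,0,0],[-0.033,-0.0294,0,0],[-0.033,-0.0294,0,0],[-0.033,-0.0294,0,0],[-0.033,-0.0294,0,0],[-0.033,-0.0294,0,0],[-0.0328,-0.0293,0,8.2]]}}

```text
clock: 13.25
ee_pos: [0.4527, -0.0198, 0.2061]
orientation: [-3.14, -0.001, 1.641]
force: [0.8, -1.0, -0.6]
width: 0.0392
grasp_force: 30.0
```

Request:
{"op": "apply_moves", "data": {"deltas": [[0,0,0,8.2],[0,0,0,8.2],[0,0,0,8.2],[0,0,0,8.2],[0,0,0,8.2],[0,0,0,8.2],[0,0,0,8.2],[0,0,0,8.2]]}}

```text
clock: 14.05
ee_pos: [0.4538, -0.0185, 0.2061]
orientation: [-3.14, 0.002, 0.492]
force: [0.1, -0.9, -1.0]
width: 0.0392
grasp_force: 30.0
```

Request:
{"op": "apply_moves", "data": {"deltas": [[0,0,0.03,8.2],[0,0,0.03,0],[0,0,0.02,0],[0,0,0,0],[0,0,0,0]]}}

```text
clock: 14.55
ee_pos: [0.4542, -0.0187, 0.1272]
orientation: [-3.141, 0.001, 0.355]
force: [0.3, -0.5, -1.4]
width: 0.0391
grasp_force: 30.0
```

```bash
python3 - <<'E'
from h import *
p=ctrl.get_image("wrist");X=wpts(p);F=p["frame"]
s=ctrl.get_state();z=s["ee_pos"][2];r=(.4574,-.018)
edges(X,F,(.35,.6,-.15,.1,z-.006,z+.008),20.3,r)
edges(X,F,(.35,.6,-.15,.1,.043,.053),20.3,r)
M=oramask(F,X,(.35,.6,-.15,.1,z-.01,z+.03));print("top face z",np.median(X[M][:,2]))
go(*r,20.3)
E
```

```text
len [-38.2  41.7] wid [-19.4  22.3] 9303
len [30.8 45. ] wid [-18.   20.6] 945
top face z 0.12617562198376744
pos [ 0.455  -0.0189  0.1282] rpy [180.   -0.   20.3] w 0.0391 q6 0.91 t 14.6 F [ 0.7 -1.4 -0.6]
tool d [ 0.0025 -0.      0.    ] turn 0.0
```

Request:
{"op": "apply_moves", "data": {"deltas": [[0.0028,0,0.03,0],[0,0,0.023,0],[0,0,0.01,0],[0,0,0.001,0],[0,0,0,0],[0,0,0,0]]}}

```text
clock: 15.2
ee_pos: [0.4586, -0.0182, 0.0651]
orientation: [3.14, -0.002, 0.355]
force: [0.8, 0.4, -0.6]
width: 0.0394
grasp_force: 30.0
```

Request:
{"op": "apply_moves", "data": {"deltas": [[0,0,0.001,0],[0,0,0,0],[0,0,0,0]]}}

```text
clock: 15.5
ee_pos: [0.4575, -0.0179, 0.0629]
orientation: [3.141, -0.0, 0.355]
force: [-0.1, -0.2, -1.8]
width: 0.0394
grasp_force: 30.0
```

Request:
{"op": "apply_moves", "data": {"deltas": [[0,0,0.001,0],[0,0,0,0],[0,0,0,0]]}}

```text
clock: 15.8
ee_pos: [0.4573, -0.0178, 0.0615]
orientation: [-3.141, 0.0, 0.355]
force: [0.1, -0.5, -0.2]
width: 0.0392
grasp_force: 30.0
```

Request:
{"op": "apply_moves", "data": {"deltas": [[0,0,0.001,0],[0,0,0,0]]}}

```text
clock: 16.0
ee_pos: [0.4574, -0.0179, 0.0606]
orientation: [3.141, -0.0, 0.355]
force: [0.6, -0.9, -0.4]
width: 0.0396
grasp_force: 30.0
```

Request:
{"op": "apply_moves", "data": {"deltas": [[0,0,0.001,0],[0,0,0,0]]}}

```text
clock: 16.2
ee_pos: [0.4575, -0.0179, 0.0606]
orientation: [3.142, 0.0, 0.355]
force: [-3.2, 1.2, 8.1]
width: 0.0395
grasp_force: 30.0
```

Request:
{"op": "apply_moves", "data": {"deltas": [[0,0,0.001,0],[0,0,0,0]]}}

```text
clock: 16.4
ee_pos: [0.4576, -0.0179, 0.0605]
orientation: [-3.141, 0.001, 0.355]
force: [-6.9, 1.1, 18.4]
width: 0.0396
grasp_force: 30.0
```

Contact made; release and check.

Request:
{"op": "apply_moves", "data": {"deltas": [[0,0,-0.001,0],[0,0,0,0]]}}

```text
clock: 16.6
ee_pos: [0.4576, -0.0179, 0.0606]
orientation: [3.141, -0.0, 0.355]
force: [-3.8, 1.8, 9.6]
width: 0.0395
grasp_force: 30.0
```

Request:
{"op": "apply_moves", "data": {"deltas": [[0,0,0,0],[0,0,0,0],[0,0,0,0],[0,0,-0.01,0],[0,0,-0.03,0],[0,0,-0.04,0],[0,0,-0.04,0],[0,0,-0.04,0]], "jaw": -0.15}}

```text
clock: 17.4
ee_pos: [0.4571, -0.0177, 0.2219]
orientation: [3.141, -0.001, 0.355]
force: [0.6, -0.1, -0.3]
width: 0.0531
grasp_force: 0.0
```

Request:
{"op": "apply_moves", "data": {"deltas": [[-0.04,0,0,0],[-0.04,0,0,0],[0,0,0,0],[0,0,0,0]]}}

```text
clock: 17.8
ee_pos: [0.3823, -0.0459, 0.2203]
orientation: [3.14, -0.002, 0.354]
force: [0.9, -0.1, 0.3]
width: 0.0529
grasp_force: 0.0
```

```bash
python3 - <<'E'
from h import *
p=ctrl.get_image("wrist");X=wpts(p);F=p["frame"];r=(.4574,-.018)
edges(X,F,(.35,.6,-.15,.1,.056,.07),20.3,r);edges(X,F,(.35,.6,-.15,.1,.015,.054),20.3,r)
tiles(X,F,(.35,.6,-.15,.1,.057,.07))
q=ctrl.get_image("side");save(q,"s2.png",(200,100,480,300),2.5)
# rim and board, four corners
for n,P,XX in(("w",p,X),("s",q,pts(q))):
    hsv=cv2.cvtColor(P["frame"],cv2.COLOR_RGB2HSV)
    M=(XX[...,2]>.091)&(XX[...,2]<.103)&(XX[...,0]>.42)&(XX[...,0]<.76)&(XX[...,1]>.12)&(XX[...,1]<.44)&(hsv[...,1]<90)
    print(n,M.sum(),rect(XX[M]))
    M=(XX[...,2]>.022)&(XX[...,2]<.036)&(XX[...,0]>.4)&(XX[...,0]<.78)&(XX[...,1]>-.42)&(XX[...,1]<-.08)
    print(n,"board",M.sum(),rect(XX[M]))
go(*r)
E
```

```text
len [-43.6  43.7] wid [-18.   20.4] 3202Traceback (most recent call last):
  File "<stdin>", line 3, in <module>
  File "h.py", line 41, in edges
    print("len",np.round(np.percentile(l,[0.5,99.5]),1),"wid",np.round(np.percentile(w,[0.5,99.5]),1),len(Q))
                         ~~~~~~~~~~~~~^^^^^^^^^^^^^^
    return _quantile_unchecked(
        a, q, axis, out, overwrite_input, method, keepdims, weights)
    return _ureduce(a,
                    func=_quantile_ureduce_func,
    ...<5 lines>...
                    overwrite_input=overwrite_input,
                    method=method)
    r = func(a, **kwargs)
    result = _quantile(arr,
                       quantiles=q,
    ...<2 lines>...
                       out=out,
                       weights=wgt)
    slices_having_nans = np.isnan(arr[-1, ...])
                                  ~~~^^^^^^^^^
IndexError: index -1 is out of bounds for axis 0 with size 0
```

```bash
python3 - <<'E'
from h import *
p=ctrl.get_image("wrist");X=wpts(p)
tiles(X,p["frame"],(.35,.6,-.15,.1,.057,.07))
q=ctrl.get_image("side");save(q,"s2.png",(200,100,480,300),2.5)
t=ctrl.get_image("top")
for n,P,XX in(("w",p,X),("s",q,pts(q)),("t",t,pts(t))):
    hsv=cv2.cvtColor(P["frame"],cv2.COLOR_RGB2HSV)
    M=(XX[...,2]>.091)&(XX[...,2]<.103)&(XX[...,0]>.42)&(XX[...,0]<.76)&(XX[...,1]>.12)&(XX[...,1]<.44)&(hsv[...,1]<90)
    print(n,M.sum(),rect(XX[M]))
    M=(XX[...,2]>.022)&(XX[...,2]<.036)&(XX[...,0]>.4)&(XX[...,0]<.78)&(XX[...,1]>-.42)&(XX[...,1]<-.08)
    print(n,"board",M.sum(),rect(XX[M]))
E
```

```text
tile 3227 (array([ 0.4575, -0.0168]), array([89.5, 38.8]), 20.0) 0.0596
w 1131 (array([0.492 , 0.2657]), array([171.4,  49.3]), -85.6)
w board 24840 (array([ 0.5856, -0.2209]), array([300.3, 201.7]), 12.2)
s 815 (array([0.586 , 0.2759]), array([229.8, 177.3]), 6.6)
s board 2715 (array([ 0.5894, -0.2218]), array([301.3, 212.4]), 12.3)
t 443 (array([0.5859, 0.2734]), array([230.3, 170. ]), 6.4)
t board 3636 (array([ 0.5898, -0.2232]), array([300.5, 200.8]), 12.1)
```

View pics/s2.png

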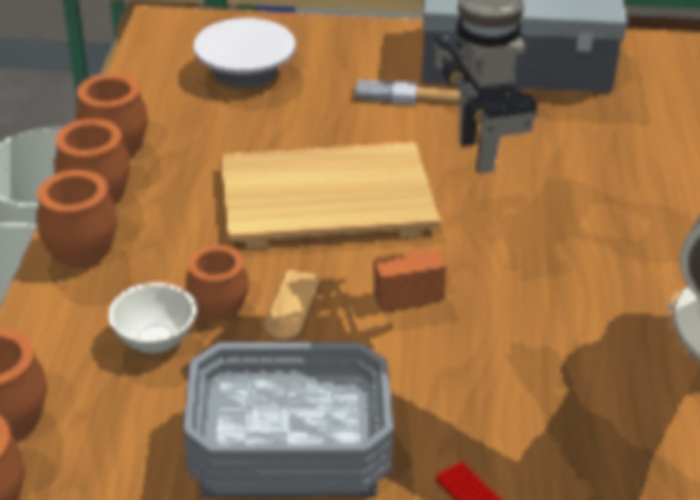

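The picture shows the bench stack of five flush at crop (410,278) and the empty tray at (290,410). I'll pinch corner2, the one nearest the robot.

Request:
{"op": "apply_moves", "data": {"deltas": [[0.0274,-0.027,0,0],[0.0274,-0.027,0,0],[0.0274,-0.027,0,0],[0.0274,-0.027,0,0],[0.0274,-0.027,0,0],[0.0274,-0.027,0,0],[0.0274,-0.027,0,8.4],[0,0,0,8.4]], "jaw": 0.35}}

```text
clock: 18.8
ee_pos: [0.4976, 0.2023, 0.2186]
orientation: [-3.14, 0.001, 0.06]
force: [-0.6, -1.2, -0.1]
width: 0.0298
grasp_force: 0.0
```

Request:
{"op": "apply_moves", "data": {"deltas": [[0,0,0,8.4],[0,0,0,8.4],[0,0,0,8.4],[0,0,0,8.4],[0,0,0,8.4],[0,0,0,0],[0,0,0,0]]}}

```text
clock: 19.5
ee_pos: [0.4967, 0.1987, 0.2192]
orientation: [3.141, 0.001, -0.667]
force: [-0.4, 0.2, -0.5]
width: 0.0301
grasp_force: 0.0
```

```bash
python3 - <<'E'
from h import *
p=ctrl.get_image("wrist");X=wpts(p);save(p,"w3.png")
hsv=cv2.cvtColor(p["frame"],cv2.COLOR_RGB2HSV)
M=(X[...,2]>.091)&(X[...,2]<.103)&(X[...,0]>.42)&(X[...,0]<.76)&(X[...,1]>.12)&(X[...,1]<.44)&(hsv[...,1]<90)
print(M.sum(),rect(X[M]),np.median(X[M][:,2]))
for r in ctrl.spot_point(p,"corner2")[:4]:
    u,v=np.round(r["uv"]).astype(int);print(r["score"],u,v,X[v,u])
go(.4962,.1981,-38.6)
E
```

```text
5055 (array([0.5833, 0.2755]), array([229.4, 170.3]), 6.1) 0.09523385486250432
0.93 186 61 [0.68449662 0.21877721 0.09555222]
0.87 112 157 [0.6741923  0.35188746 0.09553449]
0.84 322 201 [0.49289287 0.20237513 0.09618827]
0.68 235 281 [0.53520361 0.19861998 0.30995542]
pos [0.4966 0.1985 0.2194] rpy [180.    0.  -38.3] w 0.0295 q6 2.39 t 19.6 F [-0.6  0.1  0. ]
tool d [-0.0001  0.0005  0.    ] turn 0.3
```

View pics/w3.png

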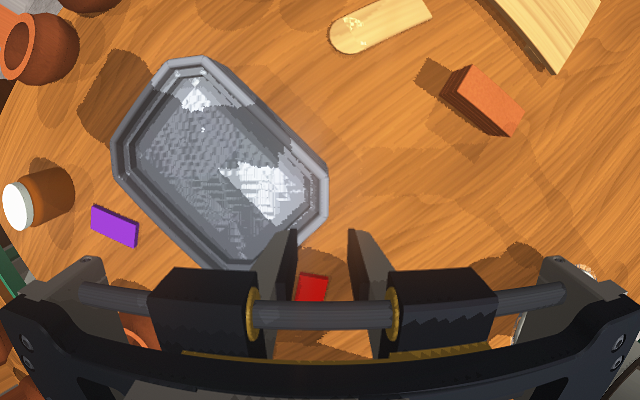

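The corner2 rim is at (322,200), midway between the fingers (272 to 370). Descend and pinch.

Request:
{"op": "apply_moves", "data": {"deltas": [[0,0.0005,0.04,0],[0,0,0.04,0],[0,0,0.03,0],[0,0,0.012,0],[0,0,0.006,0],[0,0,0,0],[0,0,0,0]]}}

```text
clock: 20.3
ee_pos: [0.4976, 0.1981, 0.0934]
orientation: [-3.139, -0.002, -0.671]
force: [-0.3, 0.4, 0.0]
width: 0.0301
grasp_force: 0.0
```

Request:
{"op": "apply_moves", "data": {"deltas": [[0,0,0,0],[0,0,0,0],[0,0,0,0],[0,0,0,0],[0,0,0,0]], "jaw": 1}}

```text
clock: 20.8
ee_pos: [0.4967, 0.1979, 0.0924]
orientation: [-3.141, -0.001, -0.671]
force: [-1.2, -1.3, 5.5]
width: 0.0098
grasp_force: 30.0
```

Request:
{"op": "apply_moves", "data": {"deltas": [[0,0,-0.003,0],[0,-0.0005,-0.003,0],[0,0,-0.003,0],[0,-0.0005,-0.003,0],[0,0,0,0]]}}

```text
clock: 21.3
ee_pos: [0.4963, 0.1984, 0.1038]
orientation: [3.14, 0.001, -0.671]
force: [-1.2, -1.1, -1.6]
width: 0.0094
grasp_force: 30.3
```

Request:
{"op": "apply_moves", "data": {"deltas": [[0,-0.0005,-0.003,0],[0,0,-0.003,0],[0,-0.0005,-0.003,0],[0,0,0,0],[0,0,0,0]]}}

```text
clock: 21.8
ee_pos: [0.4974, 0.1994, 0.1126]
orientation: [3.142, -0.0, -0.671]
force: [-0.8, -0.3, -2.0]
width: 0.0097
grasp_force: 30.6
```

```bash
cat > look.py <<'E'
from h import *
p=ctrl.get_image("wrist");X=wpts(p);q=ctrl.get_image("side");Y=pts(q)
# corner heights: rim points near nominal corners (max-ish z), tray top and pile
c=np.array([.5845,.2750]);a=np.radians(6.3);R=np.array([[np.cos(a),-np.sin(a)],[np.sin(a),np.cos(a)]])
for i,(sx,sy) in enumerate([(1,1),(-1,1),(-1,-1),(1,-1)]):
    k=c+R@np.array([sx*96.5,sy*66.5])/1000
    o=[]
    for Z in(X,Y):
        d=np.hypot(Z[...,0]-k[0],Z[...,1]-k[1])<.012;zz=Z[...,2][d];zz=zz[(zz>.05)&(zz<.17)]
        o.append(np.round(np.percentile(zz,[50,90]),4) if len(zz)>5 else None)
    print("corner",i,o)
go(.5,.2)
import sys
if len(sys.argv)>1: save(q,sys.argv[1],(200,150,420,320),3)
E
python3 look.py s3.png
```

```text
corner 0 [array([0.0906, 0.0976]), array([0.078 , 0.1001])]
corner 1 [array([0.1063, 0.107 ]), array([0.0804, 0.1112])]
corner 2 [array([0.127 , 0.1672]), array([0.1353, 0.1611])]
corner 3 [array([0.1027, 0.1046]), array([0.0975, 0.1063])]
pos [0.4974 0.1994 0.1125] rpy [180.    0.  -38.5] w 0.0099 q6 2.4 t 21.9 F [ 0.  -0.1 -3.3]
tool d [ 0.0017 -0.0021 -0.    ] turn None
```

View pics/s3.png

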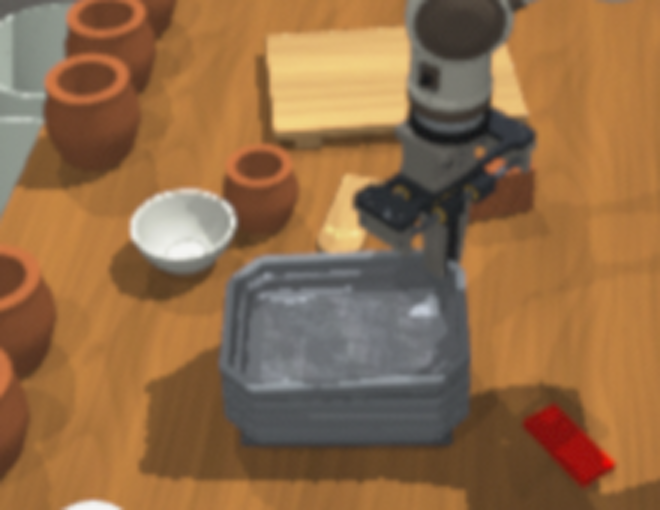

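The gripped corner is up about 20 mm, its neighbours are free, and corner0 is still seated (~0.097). Continue tipping.

Request:
{"op": "apply_moves", "data": {"deltas": [[0,-0.001,-0.005,0],[0,-0.001,-0.005,0],[0,-0.0012,-0.005,0],[0,-0.0012,-0.005,0],[0,0,0,0]]}}

```text
clock: 22.4
ee_pos: [0.5008, 0.203, 0.1337]
orientation: [-3.141, -0.001, -0.671]
force: [-0.8, -0.6, -1.7]
width: 0.01
grasp_force: 31.3
```

Request:
{"op": "apply_moves", "data": {"deltas": [[0,-0.0015,-0.005,0],[0,-0.0015,-0.005,0],[0,-0.0015,-0.005,0],[0,-0.0015,-0.003,0],[0,0,0,0],[0,0,0,0]]}}

```text
clock: 23.0
ee_pos: [0.5039, 0.2076, 0.1506]
orientation: [3.142, -0.0, -0.671]
force: [-1.6, -2.9, -3.7]
width: 0.0109
grasp_force: 31.8
```

```bash
python3 look.py s4.png
```

```text
corner 0 [array([0.0871, 0.096 ]), array([0.0761, 0.0971])]
corner 1 [None, array([0.0799, 0.1371])]
corner 2 [array([0.1491, 0.1654]), array([0.1596, 0.1689])]
corner 3 [array([0.1174, 0.121 ]), array([0.1126, 0.1217])]
pos [0.5038 0.2075 0.1504] rpy [180.    0.  -38.5] w 0.0109 q6 2.41 t 23.1 F [-2.  -2.8 -1.4]
tool d [0.0017 0.0083 0.    ] turn None
```

View pics/s4.png

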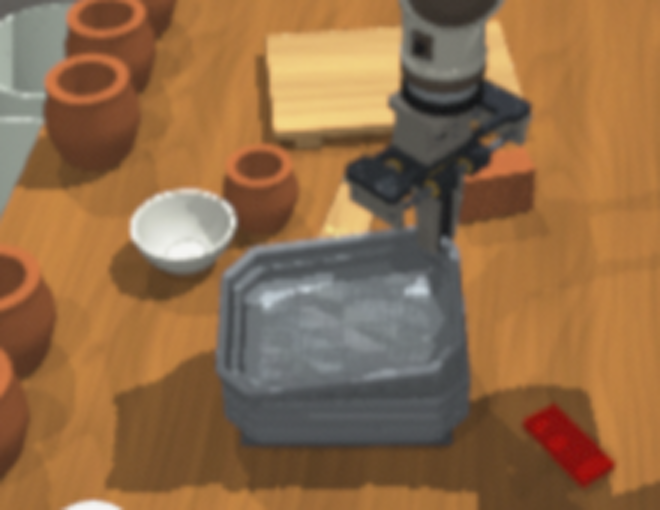

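Tipped about 0.25 rad with corner0 still down. Now draw the tray towards the raised corner and lift.

Request:
{"op": "apply_moves", "data": {"deltas": [[0,0.003,0,0],[0,0.003,0,0],[0,0.003,0,0],[0,0.003,0,0],[0,0.001,-0.002,0],[0,0,0,0]]}}

```text
clock: 23.7
ee_pos: [0.4962, 0.1974, 0.1531]
orientation: [-3.141, -0.001, -0.672]
force: [0.6, -0.1, -1.4]
width: 0.0106
grasp_force: 29.5
```

Request:
{"op": "apply_moves", "data": {"deltas": [[0,0,-0.005,0],[0,0,-0.008,0],[0,0,-0.01,0],[0,0,-0.015,0],[0,0,-0.02,0],[0,0,-0.02,0],[0,0,0,0],[0,0,0,0]]}}

```text
clock: 24.5
ee_pos: [0.4961, 0.1974, 0.2312]
orientation: [-3.141, -0.001, -0.671]
force: [-1.3, 0.9, -2.2]
width: 0.0101
grasp_force: 29.6
```

```bash
python3 look.py s5.png
```

```text
corner 0 [None, array([0.0754, 0.08  ])]
corner 1 [None, array([0.0738, 0.081 ])]
corner 2 [array([0.0765, 0.0781]), array([0.0581, 0.0636])]
corner 3 [array([0.0766, 0.0783]), None]
pos [0.4952 0.1973 0.2296] rpy [ 1.799e+02  1.000e-01 -3.850e+01] w 0.0101 q6 2.39 t 24.6 F [ 0.2 -0.1 -2. ]
tool d [ 0.0021 -0.0051 -0.    ] turn None
```

View pics/s5.png

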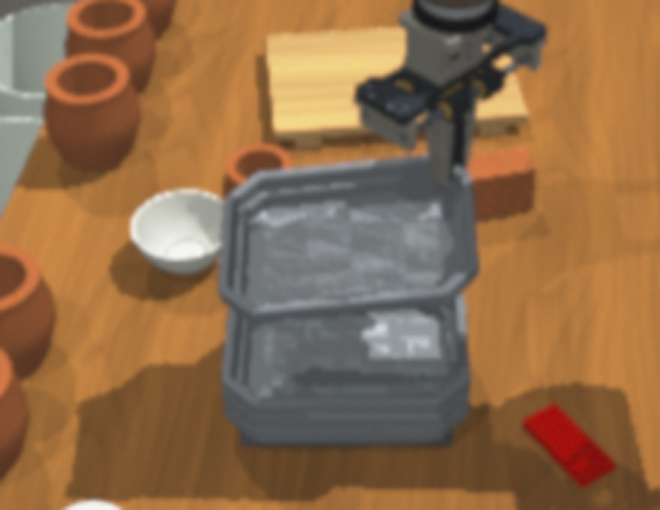

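The tray is clear, with the pile left standing below it. I measure its tilt.

```bash
cat > tilt.py <<'E'
from h import *
import sys
cx,cy=map(float,sys.argv[1:3])
for n,f in(("side",pts),("top",pts),("wrist",wpts)):
    p=ctrl.get_image(n);X=f(p)
    M=(np.hypot(X[...,0]-cx,X[...,1]-cy)<.055)&(X[...,2]>.1)&(X[...,2]<.28)
    Q=X[M]
    if len(Q)<50: print(n,"few");continue
    for _ in range(6):
        A=np.c_[Q[:,:2]-[cx,cy],np.ones(len(Q))];w,*_r=np.linalg.lstsq(A,Q[:,2],rcond=None)
        r=Q[:,2]-A@w;Q=Q[abs(r)<max(.004,1.5*np.median(abs(r)))]
    print(n,len(Q),"slope",np.round(w,3),"tilt",round(np.arctan(np.hypot(*w[:2])),3))
    # rim points: all points within 25 mm above floor plane height region -> outline rectangle
    hh=X[...,2]-((X[...,0]-cx)*w[0]+(X[...,1]-cy)*w[1]+w[2])
    M=(abs(hh-.029)<.005)&(np.hypot(X[...,0]-cx,X[...,1]-cy)<.16)
    print("   rim",M.sum(),rect(X[M]))
go(.4995,-.299)
E
python3 tilt.py .58 .27
```

```text
side 897 slope [-0.133 -0.134  0.184] tilt 0.187
   rim 842 (array([0.5835, 0.2749]), array([227.9, 174.1]), 6.9)
top 178 slope [-0.145 -0.162  0.182] tilt 0.215
   rim 343 (array([0.5834, 0.273 ]), array([228. , 169.5]), 6.7)
wrist 12737 slope [-0.127 -0.131  0.182] tilt 0.181
   rim 9509 (array([0.5808, 0.2752]), array([228.2, 172. ]), 6.8)
pos [0.4952 0.1973 0.2294] rpy [ 1.799e+02  1.000e-01 -3.850e+01] w 0.0107 q6 2.39 t 24.75 F [ 0.6 -1.2 -1.6]
tool d [3.121e-01 3.859e-01 1.000e-04] turn None
```

Tilt is about 0.19 rad, too close to the limit. I'll carry the tray over the board, level it by touching its low corner lightly on the board, then raise it again.

Request:
{"op": "apply_moves", "data": {"deltas": [[0.008,0.01,0,0],[0.015,0.0185,0,0],[0.02,0.0247,0,0],[0.022,0.0272,0,0],[0.022,0.0272,0,0],[0.022,0.0272,0,0],[0.022,0.0272,0,0],[0.022,0.0272,0,0]]}}

```text
clock: 25.55
ee_pos: [0.4973, -0.0481, 0.2304]
orientation: [3.141, -0.0, -0.672]
force: [0.2, 0.4, -1.9]
width: 0.0106
grasp_force: 29.4
```

Request:
{"op": "apply_moves", "data": {"deltas": [[0.022,0.0272,0,0],[0.022,0.0272,0,0],[0.022,0.0272,0,0],[0.022,0.0272,0,0],[0.022,0.0272,0,0],[0.02,0.0247,0,0],[0.017,0.021,0,0],[0.012,0.0148,0,0]]}}

```text
clock: 26.35
ee_pos: [0.4992, -0.3012, 0.2303]
orientation: [3.141, 0.0, -0.673]
force: [0.7, -0.9, -1.9]
width: 0.0106
grasp_force: 29.5
```

Request:
{"op": "apply_moves", "data": {"deltas": [[0.01,0.0124,0,0],[0.006,0.0075,0,0],[0,0,0,0],[0,0,0,0]]}}

```text
clock: 26.75
ee_pos: [0.5004, -0.3235, 0.2305]
orientation: [-3.141, 0.001, -0.671]
force: [-0.5, -0.2, -1.5]
width: 0.0102
grasp_force: 29.4
```

```bash
python3 tilt.py .585 -.225
```

```text
side 272 slope [-0.126 -0.116  0.182] tilt 0.17
   rim 432 (array([ 0.5895, -0.2447]), array([227.5, 180.7]), 6.7)
top 482 slope [-0.124 -0.103  0.181] tilt 0.16
   rim 387 (array([ 0.5885, -0.2473]), array([228.3, 169.3]), 6.2)
wrist 9720 slope [-0.125 -0.124  0.18 ] tilt 0.175
   rim 9475 (array([ 0.5864, -0.2457]), array([228. , 170.5]), 6.8)
pos [ 0.5006 -0.3233  0.2307] rpy [-180.     0.   -38.4] w 0.0103 q6 1.46 t 26.9 F [ 0.5 -0.  -2.5]
tool d [-0.0159 -0.0184  0.    ] turn None
```

Request:
{"op": "apply_moves", "data": {"deltas": [[-0.0078,-0.0092,0.01,0],[-0.0078,-0.0092,0.025,0],[0,0,0.035,0],[0,0,0.03,0],[0,0,0.015,0],[0,0,0.01,0],[0,0,0,0]]}}

```text
clock: 27.6
ee_pos: [0.4993, -0.2997, 0.105]
orientation: [-3.141, 0.001, -0.671]
force: [-0.0, -0.1, -2.0]
width: 0.0105
grasp_force: 29.5
```

Request:
{"op": "apply_moves", "data": {"deltas": [[0,0,0.004,0],[0,0,0.004,0],[0,0,0.004,0],[0,0,0.004,0],[0,0,0,0]]}}

```text
clock: 28.1
ee_pos: [0.4994, -0.3, 0.0892]
orientation: [-3.141, 0.001, -0.672]
force: [0.2, 0.4, 0.1]
width: 0.0098
grasp_force: 28.6
```

```bash
sed -i 's/>.1)&(X\[...,2\]<.28)/>.033)\&(X[...,2]<.28)/' tilt.py; python3 tilt.py .588 -.222
```

```text
side 192 slope [-0.109 -0.096  0.048] tilt 0.144
   rim 380 (array([ 0.5896, -0.222 ]), array([228.3, 177.4]), 7.1)
top 259 slope [-0.131 -0.142  0.047] tilt 0.191
   rim 272 (array([ 0.5897, -0.2237]), array([228.3, 168.4]), 5.6)
wrist 3106 slope [-1.575 -1.839  0.089] tilt 1.179
   rim 1882 (array([ 0.608 , -0.2417]), array([252.5,  77.1]), -39.1)
pos [ 0.4998 -0.3002  0.0898] rpy [-180.    -0.   -38.5] w 0.0106 q6 1.49 t 28.25 F [ 0.1 -0.8 -0.9]
tool d [-0.001  -0.0008 -0.    ] turn None
```

Contact has just begun. Continue down in small steps.

Request:
{"op": "apply_moves", "data": {"deltas": [[0,0,0.004,0],[0,0,0.004,0],[0,0,0.004,0],[0,0,0,0]]}}

```text
clock: 28.65
ee_pos: [0.4992, -0.2997, 0.0767]
orientation: [-3.141, 0.001, -0.672]
force: [0.3, -0.4, -1.0]
width: 0.0096
grasp_force: 29.1
```

Request:
{"op": "apply_moves", "data": {"deltas": [[0,0,0.004,0],[0,0,0.004,0],[0,0,0.004,0],[0,0,0,0]]}}

```text
clock: 29.05
ee_pos: [0.4992, -0.2998, 0.0648]
orientation: [-3.141, 0.001, -0.672]
force: [-0.3, -0.3, -0.6]
width: 0.0098
grasp_force: 29.7
```

```bash
python3 tilt.py .588 -.222
```

```text
side 93 slope [-1.974 -0.286  0.089] tilt 1.106
   rim 150 (array([ 0.605 , -0.2139]), array([262.1, 141.3]), 54.3)
top 123 slope [-0.462 -0.228  0.047] tilt 0.476
   rim 276 (array([ 0.5989, -0.1952]), array([293.8, 214.5]), 2.1)
wrist 3181 slope [-1.607 -1.833  0.064] tilt 1.182
   rim 2102 (array([ 0.6061, -0.243 ]), array([260.6,  71.5]), -37.7)
pos [ 0.4997 -0.3001  0.0657] rpy [-180.    -0.   -38.5] w 0.0096 q6 1.49 t 29.2 F [-0.3 -0.2 -1.3]
tool d [-0.0008 -0.0008 -0.    ] turn None
```

Request:
{"op": "apply_moves", "data": {"deltas": [[0,0,-0.01,0],[0,0,-0.02,0],[0,0,-0.03,0],[0,0,-0.035,0],[0,0,-0.035,0],[0,0,-0.02,0],[0,0,0,0],[0,0,0,0]]}}

```text
clock: 30.0
ee_pos: [0.4993, -0.2999, 0.2153]
orientation: [3.141, 0.0, -0.671]
force: [-0.1, 0.7, -2.5]
width: 0.0095
grasp_force: 29.9
```

```bash
sed -i 's/>.033)/>.1)/' tilt.py; python3 tilt.py .588 -.222
```

```text
side 335 slope [-0.039 -0.024  0.184] tilt 0.046
   rim 406 (array([ 0.5895, -0.2201]), array([229.3, 178.9]), 6.8)
top 476 slope [-0.043 -0.042  0.18 ] tilt 0.061
   rim 404 (array([ 0.5878, -0.2217]), array([229.4, 170.1]), 5.9)
wrist 14020 slope [-0.052 -0.04   0.178] tilt 0.066
   rim 9848 (array([ 0.5853, -0.2209]), array([230.5, 171.3]), 6.9)
pos [ 0.4986 -0.2993  0.2134] rpy [-180.     0.2  -38.5] w 0.0095 q6 1.49 t 30.15 F [ 0.7 -0.5 -2.1]
tool d [ 0.0005 -0.0008 -0.    ] turn None
```

Request:
{"op": "apply_moves", "data": {"deltas": [[0,0,0,0],[0,0,0,0],[0,0,0,0],[0,0,0,0],[0,0,0,0],[0,0,0,0]]}}

```text
clock: 30.75
ee_pos: [0.4996, -0.3001, 0.2157]
orientation: [-3.142, -0.0, -0.671]
force: [0.2, -0.4, -2.0]
width: 0.0093
grasp_force: 30.0
```

```bash
python3 tilt.py .588 -.222; python3 - <<'E'
from h import *
t=ctrl.get_image("top");X=pts(t);tiles(X,t["frame"],(.35,.6,-.15,.1,.02,.2),20)
M=(X[...,2]>.07)&(X[...,2]<.085)&(X[...,0]>.42)&(X[...,0]<.76)&(X[...,1]>.12)&(X[...,1]<.44);print("pile",rect(X[M]))
q=ctrl.get_image("side");tiles(pts(q),q["frame"],(.35,.6,-.15,.1,.05,.2),20)
E
```

```text
side 335 slope [-0.055 -0.031  0.183] tilt 0.063
   rim 420 (array([ 0.5896, -0.2195]), array([228.5, 184.1]), 5.9)
top 477 slope [-0.05  -0.034  0.182] tilt 0.06
   rim 404 (array([ 0.5893, -0.2233]), array([228.8, 170.3]), 6.4)
wrist 14058 slope [-0.046 -0.04   0.181] tilt 0.061
   rim 9862 (array([ 0.5867, -0.2225]), array([229.2, 171.8]), 6.3)
pos [ 0.4996 -0.3001  0.2156] rpy [180.   -0.  -38.5] w 0.0096 q6 1.49 t 30.9 F [-0.7  1.  -1.8]
tool d [-0.0008 -0.0008 -0.    ] turn None
tile 255 (array([ 0.459 , -0.0194]), array([89.4, 39.5]), 19.9) 0.0607
pile (array([0.586 , 0.2733]), array([230.3, 170.7]), 6.3)
tile 244 (array([ 0.4611, -0.0142]), array([89.6, 42.4]), 19.4) 0.0611
```

```bash
python3 -c "
from workcell import ctrl
print(ctrl.sign_off())"
```

```text
the job is handed in; nothing more can be done
None
```

I handed the job in at about 31 s, verdict not shown: both tiles are flush on the bench stack, and the top tray was peeled free by its near (−x −y) corner with the pile left in place. The tray is held still about 0.15 m above the board, centred within a few mm and tilted about 0.06 rad, after I touched its low corner lightly on the board to level it.

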